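# Find and mark the balance point of a long pencil barrel

## Robot

A 7-joint arm with a two-finger parallel gripper is mounted at the origin on the work surface. World frame = base frame: x ahead of the robot, y to its left, z up, the work surface at z = 0. Lengths are in m, angles in rad, forces in N, time in s.
With the tool pointing down it reaches from about 0.425 to 0.875 m from the base axis. Payload 8.4 kg.
Tool frame: the origin (TCP) lies at the centre of the arm's flange, where the gripper is bolted on; the fingertips stand 182 mm ahead of it and the grasp point (between the pads) lies 164 mm ahead of it; z points along the fingers, y is the direction in which the jaws open and shut (so a half turn about z gives the same grasp; the last joint's range is limited). The gripper opens to 87 mm and grips with 3 to 60 N. Pads are 19 mm wide; open, the fingers measure 117 mm over their backs; the gripper's body (75 mm by 190 mm) begins 51 mm behind the grasp point.
Start: joints at [1.063, 0.333, 0.04, 1.465, -0.013, 1.343, -0.059], TCP at [0.258, -0.596, 0.405] pointing down, gripper open.
Joint ranges: [-2.58, 2.58], [-0.38, 2.09], [-1.3, 1.39], [0.25, 2.4], [-1.5, 4.64], [0.08, 2.09], [-2.65, 2.65]. Speed limits (rad/s): [2.22, 2.22, 2.79, 2.79, 3.14, 3.14, 3.14].

## Interface

Orientations are given as a rotation vector (axis times angle).
In Python, from station import manip, snapshot gives the robot as it stands.
- The arm moves only by the tool carry_out, never from a script. Its argument "plan" is a list of rows, each an object with "xyz": the shift along the tool's x, y, z in m, a list of three; "turn": the turn about the tool's z in rad. In form: [{"xyz": [x, y, z], "turn": turn}, ...]. A call has exactly 5 rows; each row is the pose to reach, as a shift and turn from the pose commanded when the call began, along the tool's axes at that moment; what a row does not reach only later rows make up. A row lasts 1/10 s, in which the tool goes at most 50 mm and 8.59 degrees, less where a joint would pass 70% of its speed; a pose out of reach is approached as far as the arm can. A call with a gripper value outside its range is refused whole. "hand" is the closure in counts, from 0 (fully open) to 255 (shut), set as the call begins (left out, the last holds). The fingers move at their own pace and stop on an object; "newtons" is the grip in N (left out, the last holds). Time passes only in rows, so rows that repeat a pose let the fingers close, or fill a call up. It gives the time, the measured TCP pose, the force and the opening at its end, in the units of the state.
- manip.get_obs(): the state, without advancing time (a new reading comes with each control period).
- snapshot(name): name is "scene" or "side" or "wrist"; returns a dict with "pixels" (400x640x3 uint8, red, green, blue), "fx", "fy", "cx", "cy" (pixels), "rvec" (rotation vector, rad) and "tvec" (3), from world to camera coordinates, as OpenCV has them; the wrist camera has in their place "mount" (4x4, takes a point from camera to tool coordinates, whose origin is the TCP and whose axes are the flange's). Camera axes: x right, y down, z forward; pixel columns grow to the right and rows downward; lengths in m; the calibration is good to about 2 mm. A picture is of the moment at which its call begins: read the wrist's pose just before it. There is no depth.
- manip.close_job(): hands the job in, once; it reports no verdict.
The state is a dict: "time_s": time; "joint_pos": joint angles; "dq": joint speeds; "joint_torque": joint torques, N m; "position": TCP position; "orientation": TCP orientation; "wrist_force": force on the tool from outside, world axes, zero at the start; "torque": the same for the moment, N m; "finger_gap": finger opening in m.
Only numpy, scipy, OpenCV 4.12 (cv2) and the standard library are available. Lean on these libraries where they do the work, as an engineer would, in place of code of your own. Each camera call takes 0.05 s, during which the arm holds its last target. There are 200 camera calls.

## Task

Find the balance point of the long maroon barrel: lift it off the wooden rack, lay it lengthwise along the balance stand across the raised metal edge in the middle, and shift it until it stays level there by itself, let go and clear of both end stops. Then pick up the dark metal marker saddle and set it gently astride the barrel right above the edge to mark the point, leaving the barrel balanced level with the saddle on it. Do not let the barrel fall onto the table, and leave the other things where they are.

Things in the scene. Friction and masses are not known exactly. Their poses are not given: they have to be found in the camera images.
- barrel_mid (a point): Centre (mid-length, half-way up) of the long loose barrel: a flat-sided bar 190 mm long (x), 22 wide (y), 14 high (z, up), flat below, 0.17 to 0.29 kg. Maroon lacquer, but for the last 50 mm at its +x end, a ribbed gunmetal grip section of the same cross-section. It starts on the rack. The shorter barrel (100 mm, no grip section) on the table is not part of the job.
- barrel_grip_end (a point): Centre of the barrel's +x end face, 95 mm from mid-length, on the gunmetal grip section. That section's weight is unknown: the barrel's balance point lies somewhere from 6 to 30 mm from mid-length towards this end. Either way round on the stand will do.
- edge (a point): Centre of the edge's flat top (fulcrum) on the balance stand, 60 mm above the table; the stand is fixed. Its x runs along the stand, where the barrel is to lie (either way round), z up. The top is 10 mm long (x), 14 mm across (y): fingers holding the barrel pass either side of it, free for 30 mm below. The barrel stays level if its balance point is over the 10 mm top.
- stop_a (a point): Top of one of the stand's two rubber-topped end stops, 10 mm long, 14 mm across, 55 mm above the table, 50 mm from the edge along its +x; the other is the same on -x. A barrel out of balance tips about 6 degrees, heavy end down, and rests on the edge and one stop without falling. The base plate is 150 x 70 x 10 mm.
- rack_top (a point): Centre of the top of the wooden rack, fixed, 30 mm above the table. Its x runs along the barrel lying on it. Two cross-pieces 10 mm thick (x), 50 mm wide at x = +60 and -60 mm carry the barrel; between them it is open down to the 6 mm base plate. Rack and saddle stand on opposite sides of the stand; which is on the left varies.
- saddle_mid (a point): Centre, 30 mm above the foot, of the loose dark metal marker saddle, 60 mm high, 40 g, upright on the table. Two legs 12 mm high, 28 mm apart inside (y), under a plate 34 (y) x 20 (x) x 5 mm whose underside is 18 mm below this point. To grip: an upright tab on the plate, 12 mm thick (y), 20 mm long (x), from 13 mm below to 30 mm above this point. Astride, x goes along the barrel.
Things that resemble listed ones, but are neither listed nor needed, are in the scene too. What is shaped like the part that bears barrel_mid but green is not meant.

How it is judged:
On the way, in this order (a step that is already met when the one before it is completed fails the run):
1. the barrel is lifted clear of the rack (height (world z) of barrel_mid above 0.045 m and contact force between barrel and rack below 0.05 N), for 0.1 s.
2. the barrel stays level on the edge by itself, lengthwise along the stand and let go, without the saddle (angle between barrel_mid's own z axis and vertical below 0.06 rad and height (world z) of barrel_mid between 0.063 and 0.071 m and horizontal distance between barrel_mid and edge below 0.045 m and angle between the x axis of barrel_mid and the x axis of edge, either way round below 0.2 rad and linear speed of barrel below 0.02 m/s and angular speed of barrel below 0.2 rad/s and contact force between barrel and the fingers below 0.05 N and height (world z) of saddle_mid below 0.06 m and contact force between barrel and saddle below 0.05 N), for 0.4 s.
3. the saddle is picked up (height (world z) of saddle_mid above 0.06 m), for 0.05 s.
At the end, for the whole second after the job is handed in: The barrel rests released and still on the edge alone, level within 3.5 degrees (no end stop touched), lengthwise along the stand within 11 degrees, and the saddle sits upright astride it with its plate on the barrel's top, its centre within 9 mm of the edge's centre along the stand (10 mm overall) (angle between barrel_mid's own z axis and vertical below 0.06 rad and height (world z) of barrel_mid between 0.063 and 0.071 m and horizontal distance between barrel_mid and edge below 0.045 m and angle between the x axis of barrel_mid and the x axis of edge, either way round below 0.2 rad and linear speed of each of barrel, saddle below 0.02 m/s and angular speed of barrel below 0.2 rad/s and contact force between barrel and the fingers below 0.05 N and x of saddle_mid in the frame of edge between -0.009 and 0.009 m and horizontal distance between saddle_mid and edge below 0.01 m and height (world z) of saddle_mid between 0.088 and 0.096 m and y of saddle_mid in the frame of barrel_mid between -0.006 and 0.006 m and angle between saddle_mid's own z axis and vertical below 0.09 rad and angle between the x axis of saddle_mid and the x axis of barrel_mid, either way round below 0.3 rad).
It fails at once if the barrel has fallen onto the table (height (world z) of barrel_mid below 0.025 m).
It fails at once if one of the other things on the table was moved more than 25 mm (distance of any of mint_tin, grip_a, grip_b, acrylic_cap, short_barrel, lead_tray from where it was at the start of the episode above 0.025 m).
It also fails if it takes over 72 s, if anything falls off the work surface, if the arm or the gripper's body presses on something with over 40 N, if the wrist force passes 120 N, or if a joint passes its speed limit or range.

## Working session

There is one attempt and no reset: what is moved stays moved. The work goes in short steps, Python scripts to look and compute and a tool call to move; the robot and the scene stay as the last step left them, time stands still between calls to the robot, and variables do not carry over. Pictures are saved under pics/ and viewed, about 8 in all and at most 12, crops included, and the job is handed in when it is done.

Besides the shell and the picture viewer there is one more tool, called after "Emit:" in YAML: its name, and indented under it one key for each argument. carry_out: Moves the arm, as the interface text tells. Its arguments: {"type":"object","properties":{"plan":{"type":"array","items":{"type":"object","properties":{"xyz":{"type":"array","items":{"type":"number"}},"turn":{"type":"number"}}}},"hand":{"type":"number"},"newtons":{"type":"number"}},"required":["plan"]}

```bash
ls; mkdir -p pics; cat > h.py <<'E'
import numpy as np, cv2
from scipy.spatial.transform import Rotation as R
from station import manip, snapshot
def save(n,f):
    s=snapshot(n); cv2.imwrite(f,s['pixels'][:,:,::-1]); return s
def cam(s,obs=None):
    """camera centre and rotation cam->world"""
    if 'mount' in s:
        Rt=R.from_rotvec(obs['orientation']).as_matrix(); M=np.array(s['mount'])
        return Rt@M[:3,3]+np.array(obs['position']), Rt@M[:3,:3]
    Rw=R.from_rotvec(s['rvec']).as_matrix().T
    return -Rw@np.array(s['tvec']), Rw
def onplane(s,uv,z,obs=None):
    c,Rw=cam(s,obs); uv=np.atleast_2d(uv)
    d=np.c_[(uv[:,0]-s['cx'])/s['fx'],(uv[:,1]-s['cy'])/s['fy'],np.ones(len(uv))]@Rw.T
    return c+d*((z-c[2])/d[:,2])[:,None]
E
python3 - <<'E'
from h import *
import pickle
o=manip.get_obs(); print({k:np.round(v,3) for k,v in o.items()})
D={'obs':o}
for n in ['scene','side','wrist']:
    D[n]=save(n,f'pics/{n}0.png'); 
    c,Rw=cam(D[n],o); print(n,c.round(3),Rw[:,2].round(2),D[n]['fx'])
pickle.dump(D,open('d0.pkl','wb'))
E
```

```text
pics
{'time_s': np.float64(0.0), 'joint_pos': array([ 1.063,  0.334,  0.04 ,  1.466, -0.013,  1.343, -0.059]), 'dq': array([-0.001, -0.002, -0.002,  0.   ,  0.   ,  0.001, -0.001]), 'joint_torque': array([-1.0000e-03, -6.5636e+01,  1.3340e+00, -4.0380e+01, -6.0000e-02,
        4.5000e-02,  0.0000e+00]), 'position': array([ 0.258, -0.596,  0.404]), 'orientation': array([-3.075e+00, -6.370e-01,  1.000e-03]), 'wrist_force': array([ 0.088, -0.945,  0.201]), 'torque': array([-0.037,  0.027,  0.03 ]), 'finger_gap': np.float64(0.087)}
scene [ 1.468 -0.002  0.727] [-0.83  0.06 -0.56] 441.2756556738848
side [ 0.346 -0.653  0.832] [ 0.11  0.67 -0.73] 432.52228420000296
wrist [ 0.319 -0.57   0.384] [-0.22 -0.1  -0.97] 346.7514473580661
```

View pics/scene0.png

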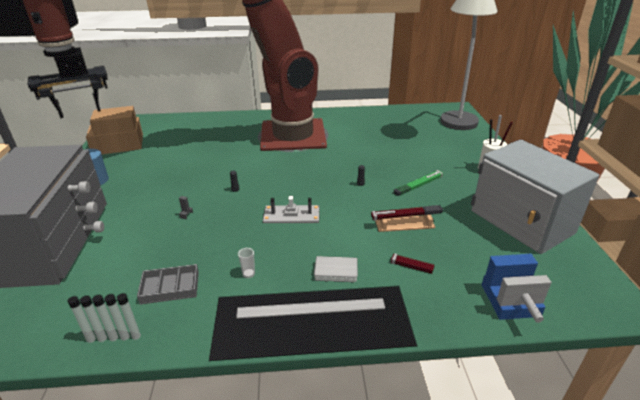

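View pics/side0.png

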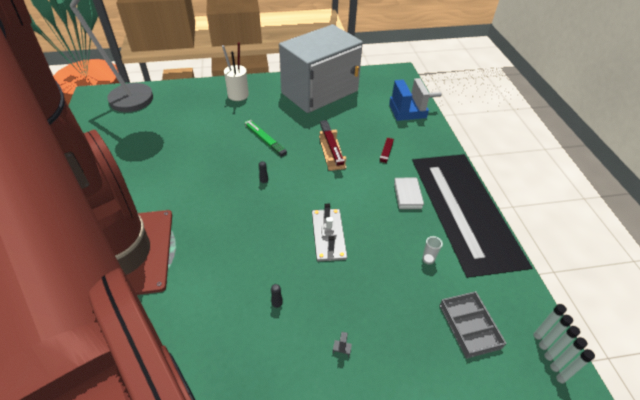

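Scene view: the maroon barrel on the wooden rack is at about (405,215), the stand at (291,210), and the saddle candidate at (184,207). In the side view these are at (332,148), (328,235) and (343,345). The lookalikes in the scene view are the green barrel (418,182), the short maroon barrel (413,263), and two black grips (234,181) and (361,176). I'll check the choices in one enlarged composite.

```bash
python3 - <<'E'
import cv2,numpy as np
a=cv2.imread('pics/scene0.png');b=cv2.imread('pics/side0.png')
f=lambda i,x,y,w,h,W,H:cv2.resize(i[y:y+h,x:x+w],(W,H),interpolation=cv2.INTER_CUBIC)
top=np.hstack([f(a,365,190,80,50,320,200),f(a,255,190,70,50,280,200),f(a,165,185,50,50,200,200)])
bot=np.hstack([f(b,310,115,40,60,267,400),f(b,305,200,50,65,308,400),f(b,325,325,35,62,225,400)])
cv2.imwrite('pics/crop0.png',np.hstack([np.vstack([top,bot])]))
E
```

```text
(no output)
```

View pics/crop0.png

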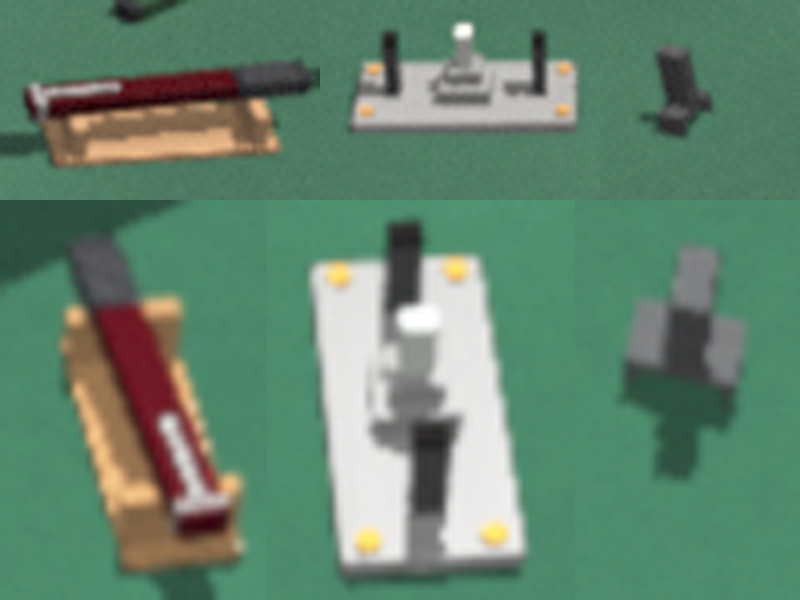

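The crops confirm the choices: a long maroon barrel with a gunmetal grip on the rack, a stand with a bright edge and two black stops, and a saddle with tab, plate and legs. Next, coarse positions.

```bash
python3 - <<'E'
from h import *
import pickle
D=pickle.load(open('d0.pkl','rb'));s=D['side'];c=D['scene']
A=lambda p,o,k,off:np.array(o)+(np.array(p,float)-off)/k
P=lambda n,uv,z,S:print(n,onplane(S,uv,z)[:,:2].round(4).tolist())
P('stand corners side',A([(312,262),(478,258),(340,572),(525,560)],(305,200),6.16,(267,200)),.01,s)
P('edge side',A([(418,320)],(305,200),6.16,(267,200)),.06,s)
P('stops side',A([(405,230),(433,428)],(305,200),6.16,(267,200)),.055,s)
P('edge/stops scene',A([(463,29)],(255,190),4,(320,0)),.06,c)
P('stops scene',A([(390,35),(539,35)],(255,190),4,(320,0)),.055,c)
P('barrel top: grip end, maroon end side',A([(90,238),(200,508)],(310,115),6.675,(0,200)),.044,s)
P('barrel scene',A([(310,70),(35,95)],(365,190),4,(0,0)),.044,c)
P('saddle top side',A([(697,255)],(325,325),6.43,(575,200)),.06,s)
P('saddle top scene',A([(674,50)],(165,185),4,(600,0)),.06,c)
from scipy.spatial.transform import Rotation as R
print(R.from_rotvec(D['obs']['orientation']).as_matrix().round(3)); print(np.array(D['wrist']['mount']).round(3),D['wrist']['cx'],D['wrist']['cy'])
E
```

```text
stand corners side [[0.4672, 0.0597], [0.5352, 0.0521], [0.4539, -0.0932], [0.5231, -0.0979]]
edge side [[0.495, -0.0182]]
stops side [[0.4993, 0.032], [0.4921, -0.0659]]
edge/stops scene [[0.4923, -0.0142]]
stops scene [[0.4878, -0.0632], [0.4966, 0.0363]]
barrel top: grip end, maroon end side [[0.5498, 0.3765], [0.5633, 0.1937]]
barrel scene [[0.5518, 0.3833], [0.5633, 0.1982]]
saddle top side [[0.4713, -0.2988]]
saddle top scene [[0.4683, -0.3006]]
[[ 0.918  0.397 -0.001]
 [ 0.397 -0.918  0.001]
 [-0.    -0.002 -1.   ]]
[[-0.001 -0.97  -0.244  0.066]
 [ 1.    -0.001  0.     0.   ]
 [-0.    -0.244  0.97   0.02 ]
 [ 0.     0.     0.     1.   ]] 322.68490413445625 199.1671193009632
```

```bash
cat >> h.py <<'E'
def go(x,y,z,yaw_deg,x0=None,o=None):
    """shift+turn in tool axes to bring TCP to x,y,z with tool x at world yaw; optional start (x,y,z,yaw)"""
    if x0 is None:
        o=o or manip.get_obs(); p=np.array(o['position']); Rt=R.from_rotvec(o['orientation']).as_matrix()
    else:
        p=np.array(x0[:3]); a=np.radians(x0[3]); Rt=np.array([[np.cos(a),np.sin(a),0],[np.sin(a),-np.cos(a),0],[0,0,-1]])
    y0=np.degrees(np.arctan2(Rt[1,0],Rt[0,0])); d=Rt.T@(np.array([x,y,z])-p)
    t=-np.radians((yaw_deg-y0+180)%360-180)
    print('xyz',d.round(4),'turn',round(t,4),'| len',round(np.linalg.norm(d),3),'now',p.round(4),round(y0,2)); return d,t
E
cat h.py >/dev/null
```

Emit:
carry_out:
  plan:
    - {"xyz":[0.03,-0.02,0],"turn":-0.12}
    - {"xyz":[0.07,-0.05,0],"turn":-0.26}
    - {"xyz":[0.11,-0.077,0],"turn":-0.4}
    - {"xyz":[0.15,-0.105,0],"turn":-0.53}
    - {"xyz":[0.187,-0.13,0],"turn":-0.65}
  hand: 0
  newtons: 20

```text
time_s: 0.65
position: [0.3792, -0.4005, 0.4047]
orientation: [-2.707, -1.595, 0.0]
wrist_force: [1.2, 0.2, -0.2]
finger_gap: 0.087
```

```bash
python3 -c "
from h import *
go(.47,-.25,.404,85)"
```

```text
xyz [0.1757 0.0065 0.0007] turn -0.4187 | len 0.176 now [ 0.3792 -0.4005  0.4047] 61.01
```

Emit:
carry_out:
  plan:
    - {"xyz":[0.04,0.001,0],"turn":-0.1}
    - {"xyz":[0.08,0.003,0],"turn":-0.2}
    - {"xyz":[0.12,0.004,0],"turn":-0.3}
    - {"xyz":[0.155,0.006,0],"turn":-0.4}
    - {"xyz":[0.175,0.006,0],"turn":-0.42}

```text
time_s: 1.15
position: [0.4706, -0.2503, 0.4047]
orientation: [-2.315, -2.123, -0.001]
wrist_force: [-0.3, -0.2, -0.5]
finger_gap: 0.087
```

Emit:
carry_out:
  plan:
    - {"xyz":[0,0,0],"turn":0}
    - {"xyz":[0,0,0],"turn":0}
    - {"xyz":[0,0,0],"turn":0}
    - {"xyz":[0,0,0],"turn":0}
    - {"xyz":[0,0,0],"turn":0}

```text
time_s: 1.65
position: [0.4688, -0.2542, 0.4047]
orientation: [-2.324, -2.114, 0.0]
wrist_force: [0.1, 0.4, 0.2]
finger_gap: 0.087
```

```bash
python3 - <<'E'
from h import *
import pickle
o=manip.get_obs(); s=save('wrist','pics/w1.png'); pickle.dump((o,s),open('w1.pkl','wb'))
go(.5,-.016,.404,85,o=o)
E
```

```text
xyz [0.24   0.0087 0.0007] turn -0.007 | len 0.24 now [ 0.4688 -0.2542  0.4047] 84.6
```

View pics/w1.png

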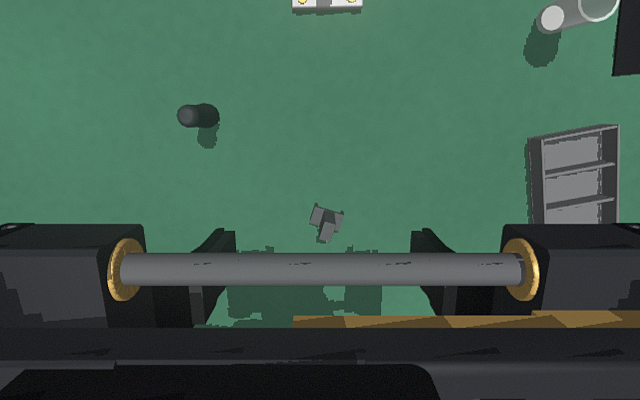

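Saddle seen at (326,222), one black grip at (195,115), stand at the top edge. The wrist camera looks ahead of the tool (+x), so I'll stop short of the stand to view it.

Emit:
carry_out:
  plan:
    - {"xyz":[0.03,0.001,0.015],"turn":0}
    - {"xyz":[0.07,0.003,0.03],"turn":0}
    - {"xyz":[0.11,0.004,0.05],"turn":0}
    - {"xyz":[0.13,0.006,0.06],"turn":0}
    - {"xyz":[0.135,0.006,0.06],"turn":0}

```text
time_s: 2.2
position: [0.4875, -0.1169, 0.3435]
orientation: [-2.316, -2.119, 0.001]
wrist_force: [0.4, 0.3, 0.4]
finger_gap: 0.0871
```

Emit:
carry_out:
  plan:
    - {"xyz":[0,0,0],"turn":0}
    - {"xyz":[0,0,0],"turn":0}
    - {"xyz":[0,0,0],"turn":0}
    - {"xyz":[0,0,0],"turn":0}
    - {"xyz":[0,0,0],"turn":0}

```text
time_s: 2.7
position: [0.4876, -0.12, 0.345]
orientation: [2.322, 2.115, 0.0]
wrist_force: [0.7, -0.1, -0.2]
finger_gap: 0.087
```

```bash
python3 - <<'E'
from h import *
import pickle
o=manip.get_obs(); s=save('wrist','pics/w2.png'); pickle.dump((o,s),open('w2.pkl','wb'))
go(.557,.165,.344,93.8,o=o)
i=s['pixels'][:,:,::-1]; cv2.imwrite('pics/w2c.png',cv2.resize(i[0:230,200:440],(720,690)[:2] if 0 else (626,600),interpolation=cv2.INTER_CUBIC))
E
```

```text
xyz [0.2902 0.0426 0.0009] turn -0.1595 | len 0.293 now [ 0.4876 -0.12    0.345 ] 84.66
```

View pics/w2c.png

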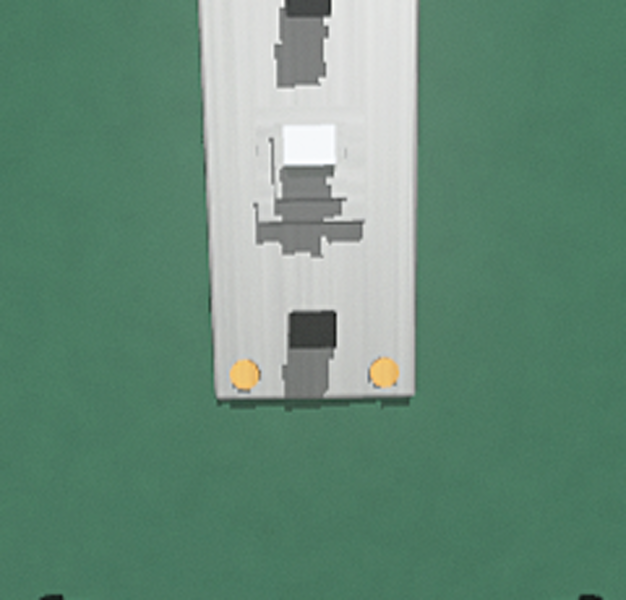

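```bash
python3 - <<'E'
from h import *
import pickle
o,s=pickle.load(open('w2.pkl','rb')); p=s['pixels'].astype(int)
def blob(m,box):
    x,y,w,h=box; mm=np.zeros(m.shape,np.uint8); mm[y:y+h,x:x+w]=m[y:y+h,x:x+w]
    n,l,st,c=cv2.connectedComponentsWithStats(mm); k=1+st[1:,4].argmax()
    r=cv2.minAreaRect(np.argwhere(l==k)[:,::-1].astype(np.float32)); return c[k],st[k],r
we,ste,_=blob((p.min(2)>238),(295,40,50,35)); ws,sts,_=blob((p.max(2)<70),(305,112,30,28))
print(we,ste,ws,sts)
E=onplane(s,we,.06,o)[0]; S=onplane(s,ws,.055,o)[0]
print('edge',E.round(4),'stop',S.round(4),'sep',np.linalg.norm((E-S)[:2]).round(4),'yaw',np.degrees(np.arctan2(*(E-S)[1::-1])).round(2))
# sides of the plate (top edges, z=.01)
m=(p.min(2)>150)
L=[];Rr=[]
for v in range(5,145,5):
    u=np.where(m[v,260:380])[0]+260; L.append((u[0],v)); Rr.append((u[-1]+1,v))
for a in (L,Rr):
    q=onplane(s,np.array(a,float),.01,o)[:,:2]; f=np.polyfit(q[:,1],q[:,0],1); print('side yaw',90-np.degrees(np.arctan(f[0])).round(2),'x at edge y',np.polyval(f,E[1]).round(4))
E
```

```text
[318.03496503  55.02097902] [309  48  20  15 286] [319.67555556 126.05777778] [311 120  18  13 225]
edge [ 0.4943 -0.0148  0.06  ] stop [ 0.4907 -0.0645  0.055 ] sep 0.0498 yaw 85.81
side yaw 85.48 x at edge y 0.4603
side yaw 85.46 x at edge y 0.5292
```

Emit:
carry_out:
  plan:
    - {"xyz":[0.04,0.006,0],"turn":-0.03}
    - {"xyz":[0.08,0.012,0],"turn":-0.06}
    - {"xyz":[0.12,0.018,0],"turn":-0.09}
    - {"xyz":[0.16,0.024,0],"turn":-0.12}
    - {"xyz":[0.2,0.03,0],"turn":-0.16}

```text
time_s: 3.25
position: [0.5361, 0.0784, 0.345]
orientation: [2.144, 2.296, 0.0]
wrist_force: [-0.5, 0.3, 0.1]
finger_gap: 0.0869
```

Emit:
carry_out:
  plan:
    - {"xyz":[0.02,0.0,0],"turn":0}
    - {"xyz":[0.02,0,0],"turn":0}
    - {"xyz":[0.02,0,0],"turn":0}
    - {"xyz":[0.02,0,0],"turn":0}
    - {"xyz":[0.02,0,0],"turn":0}

```text
time_s: 3.75
position: [0.5347, 0.0956, 0.3447]
orientation: [2.147, 2.293, -0.001]
wrist_force: [0.4, 0.5, 0.3]
finger_gap: 0.0868
```

```bash
python3 - <<'E'
from h import *
import pickle
o=manip.get_obs(); s=save('wrist','pics/w3.png'); pickle.dump((o,s),open('w3.pkl','wb'))
go(.557,.2885,.344,93.8,o=o)
E
```

```text
xyz [0.1911 0.0349 0.0006] turn -0.0006 | len 0.194 now [0.5347 0.0956 0.3447] 93.76
```

View pics/w3.png

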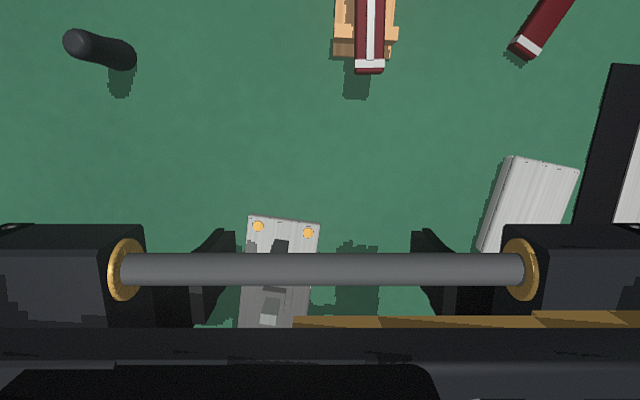

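The rack is at the top centre, with the barrel's maroon end (white band) at (370,65). The stand is behind the tool. I'll move further along the barrel.

Emit:
carry_out:
  plan:
    - {"xyz":[0.03,0.008,0],"turn":0}
    - {"xyz":[0.07,0.018,0],"turn":0}
    - {"xyz":[0.1,0.025,0],"turn":0}
    - {"xyz":[0.115,0.03,0],"turn":0}
    - {"xyz":[0.115,0.03,0],"turn":0}

```text
time_s: 4.3
position: [0.5566, 0.2154, 0.3446]
orientation: [-2.141, -2.297, -0.001]
wrist_force: [-0.3, 0.1, -1.0]
finger_gap: 0.0873
```

Emit:
carry_out:
  plan:
    - {"xyz":[0,0,0],"turn":0}
    - {"xyz":[0,0,0],"turn":0}
    - {"xyz":[0,0,0],"turn":0}
    - {"xyz":[0,0,0],"turn":0}
    - {"xyz":[0,0,0],"turn":0}

```text
time_s: 4.8
position: [0.5567, 0.2133, 0.3449]
orientation: [2.145, 2.295, 0.0]
wrist_force: [-0.3, 0.5, -0.5]
finger_gap: 0.087
```

```bash
python3 - <<'E'
from h import *
import pickle
o=manip.get_obs(); s=save('wrist','pics/w4.png'); pickle.dump((o,s),open('w4.pkl','wb'))
p=s['pixels'].astype(int)
cv2.imwrite('pics/w4c.png',cv2.resize(s['pixels'][0:240,220:440,::-1],(550,600),interpolation=cv2.INTER_CUBIC))
E
```

```text
(no output)
```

View pics/w4c.png

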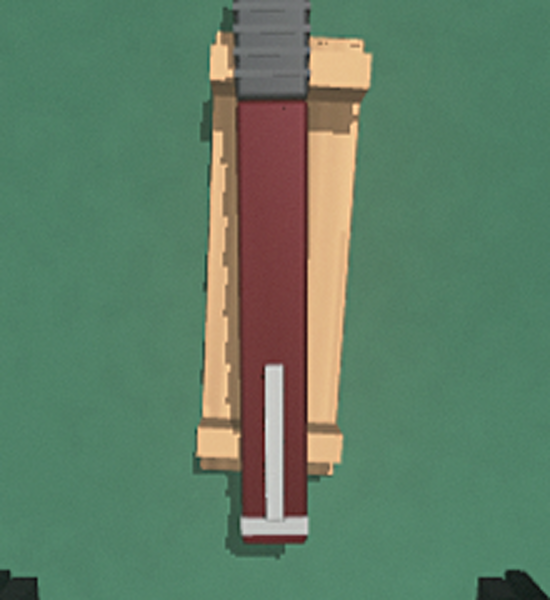

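Crop (2.5×, origin (220,0)): the barrel's near end is at crop (274,535) and the maroon/grip boundary at (273,99). The cross-pieces are at rows 60 and 440.

```bash
python3 - <<'E'
from h import *
import pickle
o,s=pickle.load(open('w4.pkl','rb')); p=s['pixels'].astype(int)
m=(p[:,:,0]>60)&(p[:,:,0]-p[:,:,1]>40)&(p[:,:,1]<90)
l=[];r=[]
for v in range(45,205,4):
    u=np.where(m[v,300:360])[0]+300; l.append((u[0],v)); r.append((u[-1]+1,v))
c=(np.array(l,float)+np.array(r))/2
q=onplane(s,c,.044,o); wd=onplane(s,np.array(r,float),.044,o)-onplane(s,np.array(l,float),.044,o)
f=np.polyfit(q[:,1],q[:,0],1); yaw=90-np.degrees(np.arctan(f[0])); print('yaw',yaw,'width',np.linalg.norm(wd,axis=1).mean(),'resid',np.std(q[:,0]-np.polyval(f,q[:,1])))
for v in (36,38,39,40,41,42,44,211,212,213,214,215,216,217,218): print(v,p[v,316],p[v,332])
d=np.array([np.cos(np.radians(yaw)),np.sin(np.radians(yaw)),0])
b=onplane(s,(329.2,40),.044,o)[0]; e=onplane(s,(329.8,214.3),.044,o)[0]; print('bound',b,'end',e,'len',(b-e)@d)
print('mid from bound',(b-45*d/1000).round(4),'from end',(e+95*d/1000).round(4))
mid=(b-45*d/1000+e+95*d/1000)/2; g=mid+.018*d; print('grasp18',g.round(4)); go(g[0],g[1],.264,yaw)
E
```

```text
yaw 94.38459265063513 width 0.020082301163359836 resid 0.0002232877439539199
36 [94 99 99] [108 109 108]
38 [63 67 65] [63 67 66]
39 [44 48 43] [56 49 43]
40 [67 41 36] [83 45 41]
41 [108  51  53] [120  60  62]
42 [119  59  63] [136  72  79]
44 [115  58  61] [133  70  74]
211 [142 152 146] [194 194 191]
212 [112 131 120] [197 202 199]
213 [103 121 111] [180 179 177]
214 [65 83 72] [107  56  59]
215 [48 77 61] [93 42 41]
216 [56 93 74] [94 44 43]
217 [58 91 75] [77 62 53]
218 [61 90 74] [51 89 69]
bound [0.55384404 0.33144847 0.044     ] end [0.56400869 0.19586885 0.044     ] len 0.13595992838576484
mid from bound [0.5573 0.2866 0.044 ] from end [0.5567 0.2906 0.044 ]
grasp18 [0.5556 0.3065 0.044 ]
xyz [0.0929 0.0052 0.0809] turn -0.009 | len 0.123 now [0.5567 0.2135 0.3449] 93.87
```

Emit:
carry_out:
  plan:
    - {"xyz":[0.03,0.002,0.025],"turn":0}
    - {"xyz":[0.06,0.004,0.05],"turn":-0.009}
    - {"xyz":[0.085,0.005,0.07],"turn":-0.009}
    - {"xyz":[0.0915,0.0053,0.08],"turn":-0.009}
    - {"xyz":[0.0915,0.0053,0.08],"turn":-0.009}

```text
time_s: 5.35
position: [0.5549, 0.3061, 0.2632]
orientation: [-2.131, -2.306, 0.004]
wrist_force: [-0.4, 0.4, 0.5]
finger_gap: 0.0874
```

Emit:
carry_out:
  plan:
    - {"xyz":[0,0,0],"turn":0}
    - {"xyz":[0,0,0],"turn":0}
    - {"xyz":[0,0,0],"turn":0}
    - {"xyz":[0,0,0],"turn":0}
    - {"xyz":[0,0,0],"turn":0}

```text
time_s: 5.85
position: [0.5559, 0.3051, 0.2652]
orientation: [2.135, 2.304, 0.001]
wrist_force: [0.4, 0.5, 0.3]
finger_gap: 0.0867
```

```bash
cat >> h.py <<'E'
def ft(n=12):
    """mean wrench over n camera periods"""
    a=[]
    for _ in range(n):
        o=manip.get_obs(); a.append(np.r_[o['wrist_force'],o['torque']]); snapshot('wrist')
    a=np.array(a); print('F,T',a.mean(0).round(4),'sd',a.std(0).round(3)); return a.mean(0)
E
python3 - <<'E'
from h import *
np.save('ft0.npy',ft()); go(.5557,.3052,.201,94.4)
E
```

```text
F,T [-0.2025  0.0082  0.058  -0.0028 -0.1029 -0.0159] sd [0.545 0.621 0.41  0.025 0.032 0.024]
xyz [-0.0003 -0.      0.0638] turn 0.0002 | len 0.064 now [0.5557 0.3055 0.2648] 94.41
```

Emit:
carry_out:
  plan:
    - {"xyz":[0,0,0.02],"turn":0}
    - {"xyz":[0,0,0.04],"turn":0}
    - {"xyz":[0,0,0.055],"turn":0}
    - {"xyz":[0,0,0.0638],"turn":0}
    - {"xyz":[0,0,0.0638],"turn":0}

```text
time_s: 6.95
position: [0.5554, 0.3052, 0.1997]
orientation: [-2.134, -2.305, 0.003]
wrist_force: [-0.4, -0.0, 0.6]
finger_gap: 0.0875
```

Emit:
carry_out:
  plan:
    - {"xyz":[0,0,0],"turn":0}
    - {"xyz":[0,0,0],"turn":0}
    - {"xyz":[0,0,0],"turn":0}
    - {"xyz":[0,0,0],"turn":0}
    - {"xyz":[0,0,0],"turn":0}
  hand: 255
  newtons: 30

```text
time_s: 7.45
position: [0.5558, 0.3055, 0.2013]
orientation: [2.134, 2.305, 0.001]
wrist_force: [0.4, -0.5, -1.0]
finger_gap: 0.0546
```

Emit:
carry_out:
  plan:
    - {"xyz":[0,0,0],"turn":0}
    - {"xyz":[0,0,0],"turn":0}
    - {"xyz":[0,0,0],"turn":0}
    - {"xyz":[0,0,0],"turn":0}
    - {"xyz":[0,0,0],"turn":0}

```text
time_s: 7.95
position: [0.5557, 0.3055, 0.2009]
orientation: [-2.134, -2.305, 0.0]
wrist_force: [-0.1, -0.4, -0.1]
finger_gap: 0.0215
```

Emit:
carry_out:
  plan:
    - {"xyz":[0,0,0],"turn":0}
    - {"xyz":[0,0,0],"turn":0}
    - {"xyz":[0,0,-0.004],"turn":0}
    - {"xyz":[0,0,-0.01],"turn":0}
    - {"xyz":[0,0,-0.02],"turn":0}

```text
time_s: 8.45
position: [0.5555, 0.3052, 0.221]
orientation: [-2.134, -2.305, 0.002]
wrist_force: [-0.9, -0.2, -3.0]
finger_gap: 0.0216
```

Emit:
carry_out:
  plan:
    - {"xyz":[0,0,-0.015],"turn":0}
    - {"xyz":[0,0,-0.03],"turn":0}
    - {"xyz":[0,0,-0.04],"turn":0}
    - {"xyz":[0,0,-0.044],"turn":0}
    - {"xyz":[0,0,-0.044],"turn":0}

```text
time_s: 8.95
position: [0.5559, 0.3055, 0.2659]
orientation: [2.134, 2.305, 0.002]
wrist_force: [-0.3, -0.1, -2.4]
finger_gap: 0.0215
```

Emit:
carry_out:
  plan:
    - {"xyz":[0,0,0],"turn":0}
    - {"xyz":[0,0,0],"turn":0}
    - {"xyz":[0,0,0],"turn":0}
    - {"xyz":[0,0,0],"turn":0}
    - {"xyz":[0,0,0],"turn":0}

```text
time_s: 9.45
position: [0.5557, 0.3055, 0.2648]
orientation: [-2.134, -2.305, 0.0]
wrist_force: [0.3, -0.3, -2.5]
finger_gap: 0.0217
```

```bash
python3 - <<'E'
from h import *
a=ft(24)-np.load('ft0.npy'); print(a.round(4)); a=np.array(a)
print('along tool x offset of load', a[3]/a[2]*1000,'mm', 'mass',-a[2]/9.81, 'tool-x dir yaw 94.4')
o=manip.get_obs(); print(o['position'],o['finger_gap']); save('side','pics/s5.png'); save('scene','pics/c5.png')
E
```

```text
F,T [ 8.2700e-02  4.9000e-02 -2.8644e+00 -3.5800e-02 -1.0430e-01 -2.4000e-03] sd [0.503 0.475 0.395 0.031 0.031 0.031]
[ 2.8520e-01  4.0800e-02 -2.9224e+00 -3.3000e-02 -1.4000e-03  1.3500e-02]
along tool x offset of load 11.29924664579067 mm mass 0.2979038806065947 tool-x dir yaw 94.4
[0.55570798 0.30545373 0.26497421] 0.021719878843594144
```

Barrel weighs about 0.29 kg. The wrist torque puts its balance point 11 ± 3 mm past the grasp towards the grip end. I'll carry it so that the point 10.5 mm past the grasp lands on the edge.

```bash
python3 - <<'E'
from h import *
go(.525,.14,.272,90); go(.4935,-.0253,.265,85.5,x0=(.525,.14,.272,90))
E
```

```text
xyz [-0.1626 -0.0433 -0.007 ] turn 0.0769 | len 0.168 now [0.5557 0.3054 0.265 ] 94.41
xyz [-0.1653 -0.0315  0.007 ] turn 0.0785 | len 0.168 now [0.525 0.14  0.272] 90.0
```

Emit:
carry_out:
  plan:
    - {"xyz":[-0.015,-0.004,-0.001],"turn":0.007}
    - {"xyz":[-0.04,-0.011,-0.003],"turn":0.019}
    - {"xyz":[-0.08,-0.021,-0.005],"turn":0.038}
    - {"xyz":[-0.12,-0.032,-0.006],"turn":0.057}
    - {"xyz":[-0.1626,-0.0433,-0.007],"turn":0.077}

```text
time_s: 11.25
position: [0.5243, 0.138, 0.272]
orientation: [2.222, 2.22, 0.0]
wrist_force: [1.8, -1.2, -3.0]
finger_gap: 0.022
```

Emit:
carry_out:
  plan:
    - {"xyz":[-0.042,-0.008,0.001],"turn":0.02}
    - {"xyz":[-0.082,-0.016,0.003],"turn":0.04}
    - {"xyz":[-0.12,-0.023,0.005],"turn":0.06}
    - {"xyz":[-0.15,-0.029,0.006],"turn":0.075}
    - {"xyz":[-0.165,-0.0315,0.007],"turn":0.078}

```text
time_s: 11.75
position: [0.4923, -0.0289, 0.265]
orientation: [2.311, 2.127, -0.002]
wrist_force: [0.2, 1.1, -2.7]
finger_gap: 0.0217
```

Emit:
carry_out:
  plan:
    - {"xyz":[0,0,0],"turn":0}
    - {"xyz":[0,0,0],"turn":0}
    - {"xyz":[0,0,0],"turn":0}
    - {"xyz":[0,0,0],"turn":0}
    - {"xyz":[0,0,0],"turn":0}

```text
time_s: 12.25
position: [0.4936, -0.0242, 0.265]
orientation: [-2.305, -2.135, -0.0]
wrist_force: [1.2, -0.7, -2.5]
finger_gap: 0.0218
```

```bash
python3 - <<'E'
from h import *
a=ft(16); print('off from bias0',a[3]/a[2]*1000)
s=save('scene','pics/c6.png'); t=save('side','pics/s6.png'); go(.4935,-.0253,.2309,85.5)
i=cv2.resize(s['pixels'][150:230,230:350,::-1],(600,400),interpolation=cv2.INTER_CUBIC); cv2.imwrite('pics/c6c.png',i)
E
```

```text
F,T [ 0.2614 -0.1072 -2.5968 -0.0345 -0.0827 -0.0026] sd [0.621 0.659 0.413 0.027 0.029 0.033]
off from bias0 13.27156725634471
xyz [-0.0003 -0.      0.0341] turn 0.0004 | len 0.034 now [ 0.4935 -0.025   0.265 ] 85.52
```

View pics/c6c.png

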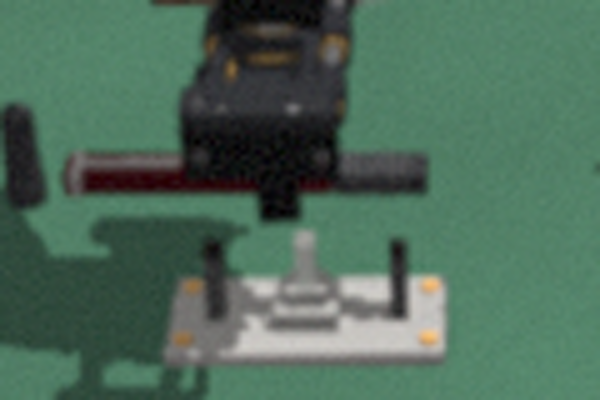

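Barrel is level above the stand, with the fingers left of the edge at crop (280) against (304), as intended. I'll lower it and release.

Emit:
carry_out:
  plan:
    - {"xyz":[-0.0005,0,0.01],"turn":0}
    - {"xyz":[-0.0005,0,0.02],"turn":0}
    - {"xyz":[-0.0005,0,0.027],"turn":0}
    - {"xyz":[-0.0005,0,0.031],"turn":0}
    - {"xyz":[-0.0005,0,0.032],"turn":0}

```text
time_s: 13.65
position: [0.4933, -0.0254, 0.2322]
orientation: [-2.305, -2.133, 0.001]
wrist_force: [0.7, -0.5, -2.7]
finger_gap: 0.0216
```

Emit:
carry_out:
  plan:
    - {"xyz":[0,0,0.0007],"turn":0}
    - {"xyz":[0,0,0.0014],"turn":0}
    - {"xyz":[0,0,0.0021],"turn":0}
    - {"xyz":[0,0,0.0021],"turn":0}
    - {"xyz":[0,0,0.0021],"turn":0}

```text
time_s: 14.15
position: [0.4935, -0.0255, 0.231]
orientation: [2.306, 2.133, 0.0]
wrist_force: [0.2, 0.4, -3.7]
finger_gap: 0.0216
```

```bash
python3 -c "
from h import *
ft(4); print(manip.get_obs()['position'])"
```

```text
F,T [ 0.1707 -0.0375 -3.2363 -0.0581 -0.0788  0.018 ] sd [0.22  0.305 0.43  0.024 0.024 0.019]
[ 0.49353546 -0.0255039   0.23094149]
```

Emit:
carry_out:
  plan:
    - {"xyz":[0,0,0.0003],"turn":0}
    - {"xyz":[0,0,0.0006],"turn":0}
    - {"xyz":[0,0,0.0006],"turn":0}
    - {"xyz":[0,0,0.0006],"turn":0}
    - {"xyz":[0,0,0.0006],"turn":0}

```text
time_s: 14.85
position: [0.4936, -0.0255, 0.2308]
orientation: [2.306, 2.133, -0.0]
wrist_force: [-3.4, -0.4, 5.2]
finger_gap: 0.0216
```

```bash
python3 -c "
from h import *
ft(4); print(manip.get_obs()['position'])"
```

```text
F,T [-3.5048 -0.538   5.1149 -0.013   0.6362  0.0514] sd [0.166 0.189 0.223 0.029 0.019 0.014]
[ 0.4935711  -0.02545765  0.23077837]
```

Emit:
carry_out:
  plan:
    - {"xyz":[0,0,-0.0003],"turn":0}
    - {"xyz":[0,0,-0.0003],"turn":0}
    - {"xyz":[0,0,-0.0003],"turn":0}
    - {"xyz":[0,0,-0.0003],"turn":0}
    - {"xyz":[0,0,-0.0003],"turn":0}

```text
time_s: 15.55
position: [0.4936, -0.0255, 0.2307]
orientation: [2.306, 2.133, -0.0]
wrist_force: [-3.6, -0.1, 5.9]
finger_gap: 0.0216
```

Emit:
carry_out:
  plan:
    - {"xyz":[0,0,0],"turn":0}
    - {"xyz":[0,0,0],"turn":0}
    - {"xyz":[0,0,0],"turn":0}
    - {"xyz":[0,0,0],"turn":0}
    - {"xyz":[0,0,0],"turn":0}
  hand: 130

```text
time_s: 16.05
position: [0.4935, -0.0255, 0.2305]
orientation: [-2.306, -2.133, -0.0]
wrist_force: [-0.7, -0.5, 0.9]
finger_gap: 0.0415
```

Emit:
carry_out:
  plan:
    - {"xyz":[0,0,0],"turn":0}
    - {"xyz":[0,0,0],"turn":0}
    - {"xyz":[0,0,0],"turn":0}
    - {"xyz":[0,0,0],"turn":0}
    - {"xyz":[0,0,0],"turn":0}

```text
time_s: 16.55
position: [0.4935, -0.0255, 0.2306]
orientation: [-2.306, -2.133, -0.0]
wrist_force: [0.4, 0.3, -0.2]
finger_gap: 0.0431
```

```bash
python3 - <<'E'
from h import *
s=save('scene','pics/c7.png'); t=save('side','pics/s7.png')
a=cv2.resize(s['pixels'][150:230,230:350,::-1],(480,320),interpolation=cv2.INTER_CUBIC)
b=cv2.resize(t['pixels'][160:270,285:395,::-1],(320,320),interpolation=cv2.INTER_CUBIC); cv2.imwrite('pics/c7c.png',np.hstack([a,b]))
ft(4)
E
```

```text
F,T [-0.0605 -0.1356  0.1208 -0.0248 -0.0717 -0.0116] sd [0.486 0.436 0.413 0.028 0.028 0.034]
```

View pics/c7c.png

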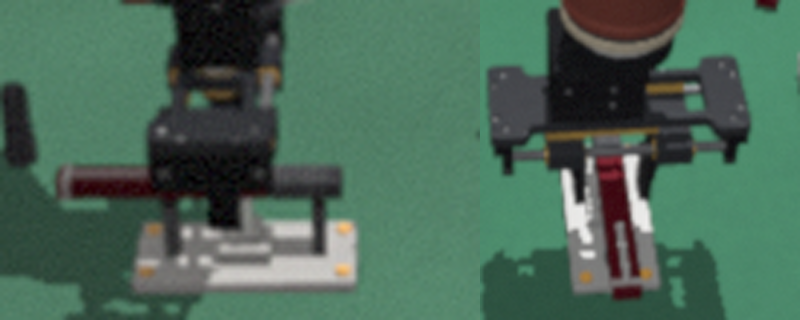

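Barrel sits level on the edge, released. I'll retreat straight up, then move to view the saddle.

Emit:
carry_out:
  plan:
    - {"xyz":[0,0,-0.005],"turn":0}
    - {"xyz":[0,0,-0.015],"turn":0}
    - {"xyz":[0,0,-0.035],"turn":0}
    - {"xyz":[0,0,-0.06],"turn":0}
    - {"xyz":[0,0,-0.08],"turn":0}

```text
time_s: 17.35
position: [0.4936, -0.0253, 0.3127]
orientation: [2.306, 2.133, 0.001]
wrist_force: [0.7, -1.0, -0.0]
finger_gap: 0.0429
```

Emit:
carry_out:
  plan:
    - {"xyz":[-0.03,-0.003,0],"turn":0}
    - {"xyz":[-0.075,-0.003,0],"turn":0}
    - {"xyz":[-0.12,-0.003,0],"turn":0}
    - {"xyz":[-0.165,-0.003,0],"turn":0}
    - {"xyz":[-0.21,-0.003,0],"turn":0}

```text
time_s: 17.85
position: [0.4738, -0.2363, 0.3118]
orientation: [2.305, 2.133, 0.001]
wrist_force: [1.4, 0.2, 0.4]
finger_gap: 0.0428
```

Emit:
carry_out:
  plan:
    - {"xyz":[-0.04,-0.003,0],"turn":0}
    - {"xyz":[-0.08,-0.003,0],"turn":0}
    - {"xyz":[-0.11,-0.003,0],"turn":0}
    - {"xyz":[-0.125,-0.003,0],"turn":0}
    - {"xyz":[-0.125,-0.003,0],"turn":0}
  hand: 0

```text
time_s: 18.35
position: [0.4609, -0.3606, 0.3109]
orientation: [2.309, 2.13, -0.0]
wrist_force: [0.1, 0.7, 0.3]
finger_gap: 0.0749
```

Emit:
carry_out:
  plan:
    - {"xyz":[0,0,0],"turn":0}
    - {"xyz":[0,0,0],"turn":0}
    - {"xyz":[0,0,0],"turn":0}
    - {"xyz":[0,0,0],"turn":0}
    - {"xyz":[0,0,0],"turn":0}

```text
time_s: 18.85
position: [0.4616, -0.3584, 0.3107]
orientation: [2.306, 2.134, 0.0]
wrist_force: [0.2, -0.0, -0.6]
finger_gap: 0.0872
```

```bash
python3 - <<'E'
from h import *
import pickle
o=manip.get_obs(); s=save('wrist','pics/w8.png'); sc=save('scene','pics/c8.png'); pickle.dump((o,s,sc),open('w8.pkl','wb'))
go(.47,-.2995,.3,85,o=o)
a=cv2.resize(s['pixels'][60:220,230:430,::-1],(500,400),interpolation=cv2.INTER_CUBIC)
b=cv2.resize(sc['pixels'][170:230,240:340,::-1],(500,200) if 0 else (333,200),interpolation=cv2.INTER_CUBIC)
c=np.zeros((600,500,3),np.uint8); c[:400]=a; c[400:,:333]=b; cv2.imwrite('pics/w8c.png',c)
E
```

```text
xyz [0.0594 0.0038 0.0107] turn 0.01 | len 0.06 now [ 0.4616 -0.3584  0.3107] 85.58
```

View pics/w8c.png

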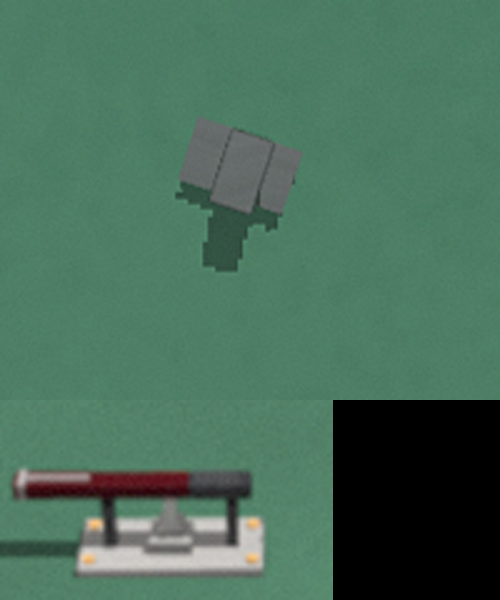

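Saddle from above: the tab top's corners are at crop (235,128), (273,140), (250,212), (210,200), and the plate is wider on both sides. The lower panel shows the barrel level on the edge.

```bash
python3 - <<'E'
from h import *
import pickle
o,s,sc=pickle.load(open('w8.pkl','rb'))
uv=np.array([(235,128),(273,140),(250,212),(210,200)],float)/2.5+[230,60]
q=onplane(s,uv,.06,o); print(q.round(4).tolist())
c=q.mean(0); d=(q[0]+q[1]-q[2]-q[3])/2; w=(q[1]+q[2]-q[0]-q[3])/2
yaw=np.degrees(np.arctan2(d[1],d[0])); print('c',c,'L',np.linalg.norm(d),'W',np.linalg.norm(w),'yaw',yaw,'yaw w',np.degrees(np.arctan2(w[1],w[0])))
# plate outer corners on z=.017
uv=np.array([(200,117),(301,152),(280,213),(180,182)],float)/2.5+[230,60]
q=onplane(s,uv,.017,o); print('plate c',q.mean(0),np.linalg.norm(q[1]-q[0]),np.linalg.norm(q[3]-q[0]), np.degrees(np.arctan2(*(q[0]-q[3]+q[1]-q[2])[1::-1])))
go(c[0],c[1],.26,yaw,o=o)
go(c[0],c[1],.2,yaw,o=o)
# barrel tilt in the scene picture: ends of its silhouette
p=sc['pixels'].astype(int); m=(p[:,:,0]-p[:,:,1]>30)&(p[:,:,1]<70)
v,u=np.where(m[180:205,240:300]); f=np.polyfit(u,v,1); print('image slope now',f[0])
p=cv2.imread('pics/c6.png')[:,:,::-1].astype(int); m=(p[:,:,0]-p[:,:,1]>30)&(p[:,:,1]<70); v,u=np.where(m[170:195,240:268]); print('held',np.polyfit(u,v,1)[0])
E
```

```text
[[0.4677, -0.2922, 0.06], [0.4772, -0.296, 0.06], [0.47, -0.3139, 0.06], [0.4597, -0.31, 0.06]]
c [ 0.4686608  -0.30303006  0.06      ] L 0.019415908233245217 W 0.010627695363905112 yaw 66.91211160488503 yaw w -21.239960671349426
plate c [ 0.46866412 -0.30374346  0.017     ] 0.03268639634845745 0.02050522892213962 67.2601605509701
xyz [0.0558 0.0028 0.0507] turn 0.3257 | len 0.075 now [ 0.4616 -0.3584  0.3107] 85.58
xyz [0.0558 0.0028 0.1107] turn 0.3257 | len 0.124 now [ 0.4616 -0.3584  0.3107] 85.58
image slope now -0.04788134519699214
held -0.0046354920405209605
```

```bash
cat > tilt.py <<'E'
from h import *
def tilt(s):
    """barrel tilt (deg, grip end up +) from its two top end-corner... intersect end pixels with the barrel's vertical front plane"""
    p=s['pixels'].astype(int); c,Rw=cam(s)
    a=np.radians(85.5); d=np.array([np.cos(a),np.sin(a),0]); n=np.array([np.sin(a),-np.cos(a),0])
    P0=np.array([.4943,-.0148,.067])+n*.011
    g=(p[:,:,1]-p[:,:,0]>15)  # green cloth
    out=[]
    for u in range(244,318,3):
        col=~g[165:200,u]; v=np.where(col)[0]
        if len(v)==0: continue
        v0=165+v[0]  # top silhouette = back top edge
        r=np.array([(u-s['cx'])/s['fx'],(v0-s['cy'])/s['fy'],1])@Rw.T
        Pb=P0-n*.022; t=((Pb-c)@n)/(r@n); X=c+t*r; out.append(((X-Pb)@d,X[2]))
    out=np.array(out); k=np.abs(out[:,1]-np.median(out[:,1]))<.015; f=np.polyfit(out[k,0],out[k,1],1)
    print('tilt deg',np.degrees(np.arctan(f[0])).round(2),'top z at edge',f[1].round(4),'extent',out[k,0].min().round(3),out[k,0].max().round(3))
E
python3 - <<'E'
from tilt import *
import pickle
o,s,sc=pickle.load(open('w8.pkl','rb')); tilt(sc)
E
```

```text
tilt deg -1.06 top z at edge 0.0729 extent -0.125 0.06
```

Emit:
carry_out:
  plan:
    - {"xyz":[0.015,0.001,0],"turn":0.08}
    - {"xyz":[0.035,0.002,0.01],"turn":0.18}
    - {"xyz":[0.05,0.0027,0.02],"turn":0.27}
    - {"xyz":[0.0555,0.0027,0.035],"turn":0.323}
    - {"xyz":[0.0555,0.0027,0.04],"turn":0.323}

```text
time_s: 19.45
position: [0.4683, -0.3026, 0.2694]
orientation: [-2.617, -1.735, 0.001]
wrist_force: [-0.7, -0.4, -0.2]
finger_gap: 0.0871
```

```bash
python3 -c "
from h import *
go(.4687,-.3033,.206,67.1)"
```

```text
xyz [-0.0005  0.0007  0.0633] turn -0.0005 | len 0.063 now [ 0.4683 -0.3026  0.2694] 67.07
```

Emit:
carry_out:
  plan:
    - {"xyz":[-0.0005,0.0005,0.02],"turn":0}
    - {"xyz":[-0.0005,0.0005,0.04],"turn":0}
    - {"xyz":[-0.0005,0.0005,0.055],"turn":0}
    - {"xyz":[-0.0005,0.0005,0.0633],"turn":0}
    - {"xyz":[-0.0005,0.0005,0.0633],"turn":0}

```text
time_s: 19.95
position: [0.4683, -0.3046, 0.2063]
orientation: [-2.618, -1.734, 0.001]
wrist_force: [0.4, -0.3, -0.8]
finger_gap: 0.0867
```

Emit:
carry_out:
  plan:
    - {"xyz":[0,0,0],"turn":0}
    - {"xyz":[0,0,0],"turn":0}
    - {"xyz":[0,0,0],"turn":0}
    - {"xyz":[0,0,0],"turn":0}
    - {"xyz":[0,0,0],"turn":0}
  hand: 255
  newtons: 12

```text
time_s: 20.45
position: [0.4687, -0.3046, 0.2076]
orientation: [2.619, 1.734, 0.0]
wrist_force: [-0.6, 0.1, -0.6]
finger_gap: 0.0548
```

Emit:
carry_out:
  plan:
    - {"xyz":[0,0,0],"turn":0}
    - {"xyz":[0,0,0],"turn":0}
    - {"xyz":[0,0,0],"turn":0}
    - {"xyz":[0,0,0],"turn":0}
    - {"xyz":[0,0,0],"turn":0}

```text
time_s: 20.95
position: [0.4687, -0.3045, 0.2072]
orientation: [-2.619, -1.734, 0.0]
wrist_force: [-0.1, 0.6, 0.5]
finger_gap: 0.0153
```

Emit:
carry_out:
  plan:
    - {"xyz":[0,0,0],"turn":0}
    - {"xyz":[0,0,0],"turn":0}
    - {"xyz":[0,0,0],"turn":0}
    - {"xyz":[0,0,0],"turn":0}
    - {"xyz":[0,0,0],"turn":0}

```text
time_s: 21.45
position: [0.4687, -0.3045, 0.2072]
orientation: [-2.619, -1.735, 0.0]
wrist_force: [-0.5, 0.4, -0.2]
finger_gap: 0.0118
```

```bash
python3 -c "
from h import *
o=manip.get_obs();print(o['finger_gap']);go(.4687,-.3033,.206,67.1,o=o)
from h import *
go(.4943,-.0148,.306,85.5,x0=(.4687,-.3028,.306,67.1))"
```

```text
0.011813539929901626
xyz [ 0.0011 -0.0005  0.0012] turn -0.0013 | len 0.002 now [ 0.4687 -0.3045  0.2072] 67.03
xyz [ 0.2753 -0.0885  0.    ] turn -0.3211 | len 0.289 now [ 0.4687 -0.3028  0.306 ] 67.1
```

Emit:
carry_out:
  plan:
    - {"xyz":[0,0,-0.01],"turn":0}
    - {"xyz":[0,0,-0.035],"turn":0}
    - {"xyz":[0,0,-0.07],"turn":0}
    - {"xyz":[0,0,-0.1],"turn":0}
    - {"xyz":[0,0,-0.11],"turn":0}

```text
time_s: 21.95
position: [0.4695, -0.3048, 0.3215]
orientation: [2.615, 1.732, 0.003]
wrist_force: [0.1, -0.1, 0.2]
finger_gap: 0.0116
```

```bash
python3 -c "
from h import *
go(.4942,-.0159,.317,85.5)
go(.4942,-.0159,.317,85.5,x0=(.482,-.158,.317,76.3))
print(manip.get_obs()['finger_gap'])
go(.482,-.158,.317,76.3)"
```

```text
xyz [ 0.2756 -0.0901  0.0037] turn -0.3225 | len 0.29 now [ 0.4695 -0.3048  0.3215] 67.02
xyz [ 0.1409 -0.0218  0.    ] turn -0.1606 | len 0.143 now [ 0.482 -0.158  0.317] 76.3
0.01164751037911231
xyz [ 0.14   -0.0458  0.0041] turn -0.1619 | len 0.147 now [ 0.4695 -0.3048  0.3215] 67.02
```

Emit:
carry_out:
  plan:
    - {"xyz":[0.015,-0.005,0],"turn":-0.02}
    - {"xyz":[0.045,-0.015,0],"turn":-0.055}
    - {"xyz":[0.08,-0.026,0],"turn":-0.095}
    - {"xyz":[0.11,-0.036,0],"turn":-0.13}
    - {"xyz":[0.14,-0.046,0],"turn":-0.162}

```text
time_s: 22.45
position: [0.4803, -0.1549, 0.3157]
orientation: [-2.465, -1.944, 0.002]
wrist_force: [-0.2, -0.4, -0.5]
finger_gap: 0.0114
```

Emit:
carry_out:
  plan:
    - {"xyz":[0.035,-0.005,0],"turn":-0.04}
    - {"xyz":[0.07,-0.011,0],"turn":-0.08}
    - {"xyz":[0.105,-0.016,0],"turn":-0.12}
    - {"xyz":[0.13,-0.02,0],"turn":-0.15}
    - {"xyz":[0.141,-0.0218,0],"turn":-0.16}

```text
time_s: 22.95
position: [0.4927, -0.0125, 0.3165]
orientation: [-2.301, -2.137, 0.001]
wrist_force: [0.1, -0.9, -0.7]
finger_gap: 0.012
```

Emit:
carry_out:
  plan:
    - {"xyz":[0,0,0],"turn":0}
    - {"xyz":[0,0,0],"turn":0}
    - {"xyz":[0,0,0],"turn":0}
    - {"xyz":[0,0,0],"turn":0}
    - {"xyz":[0,0,0],"turn":0}

```text
time_s: 23.45
position: [0.4932, -0.0164, 0.3173]
orientation: [2.309, 2.13, -0.0]
wrist_force: [-0.6, -0.5, -0.2]
finger_gap: 0.012
```

```bash
python3 - <<'E'
from h import *
go(.4942,-.0159,.287,85.5)
s=save('scene','pics/c9.png'); t=save('side','pics/s9.png')
a=cv2.resize(s['pixels'][150:230,250:330,::-1],(400,400),interpolation=cv2.INTER_CUBIC)
b=cv2.resize(t['pixels'][160:260,285:385,::-1],(400,400),interpolation=cv2.INTER_CUBIC); cv2.imwrite('pics/c9c.png',np.hstack([a,b]))
print(manip.get_obs()['finger_gap'])
E
```

```text
xyz [0.0006 0.001  0.0303] turn -0.0021 | len 0.03 now [ 0.4932 -0.0164  0.3173] 85.38
0.011774233882686511
```

View pics/c9c.png

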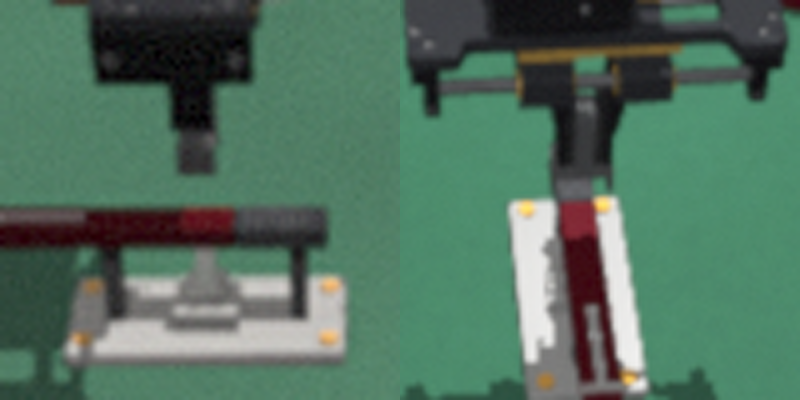

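```bash
python3 - <<'E'
from h import *
s=snapshot('scene')
P=np.array([[.4943,-.0148,.060],[.4943,-.0158,.118],[.4943,-.0148,.118]])
print(cv2.projectPoints(P,np.array(s['rvec']),np.array(s['tvec']),np.array([[s['fx'],0,s['cx']],[0,s['fy'],s['cy']],[0,0,1]]),None)[0].squeeze().round(1))
p=s['pixels'].astype(int); 
for v in (176,179,182): 
    u=np.where(~(p[v,275:305,1]-p[v,275:305,0]>15))[0]+275; print(v,u.min(),u.max())
for v in (202,204): print(v,p[v,284:300].mean(1).astype(int))
E
```

```text
[[290.6 197.7]
 [289.1 179.3]
 [289.5 179.3]]
176 286 293
179 286 292
182 286 292
202 [105 104 103 104 111 122 128 130 120 105 108 104 106 102 104 108]
204 [115 112 116 113 116 121 124 125 119 111 105 111 115 116 115 113]
```

Emit:
carry_out:
  plan:
    - {"xyz":[0.0006,0.001,0.008],"turn":-0.002}
    - {"xyz":[0.0006,0.001,0.018],"turn":-0.002}
    - {"xyz":[0.0006,0.001,0.026],"turn":-0.002}
    - {"xyz":[0.0006,0.001,0.03],"turn":-0.002}
    - {"xyz":[0.0006,0.001,0.03],"turn":-0.002}

```text
time_s: 24.1
position: [0.4939, -0.015, 0.2863]
orientation: [-2.304, -2.133, 0.002]
wrist_force: [-0.6, 0.1, -0.2]
finger_gap: 0.012
```

```bash
python3 -c "
from h import *
ft(4);go(.4942,-.0159,.2692,85.5)"
```

```text
F,T [-0.1623  0.0798 -0.0649 -0.0373 -0.0628  0.0014] sd [0.299 0.219 0.986 0.033 0.031 0.03 ]
xyz [-0.0009 -0.0001  0.0184] turn 0.0016 | len 0.018 now [ 0.4944 -0.015   0.2876] 85.59
```

Emit:
carry_out:
  plan:
    - {"xyz":[-0.0005,0,0.005],"turn":0}
    - {"xyz":[-0.0005,0,0.01],"turn":0}
    - {"xyz":[-0.0005,0,0.014],"turn":0}
    - {"xyz":[-0.0005,0,0.0165],"turn":0}
    - {"xyz":[-0.0005,0,0.0172],"turn":0}

```text
time_s: 24.8
position: [0.4941, -0.0155, 0.2696]
orientation: [-2.305, -2.134, 0.001]
wrist_force: [-1.0, -0.1, 0.1]
finger_gap: 0.0125
```

Emit:
carry_out:
  plan:
    - {"xyz":[0,0,0.0003],"turn":0}
    - {"xyz":[0,0,0.0006],"turn":0}
    - {"xyz":[0,0,0.0006],"turn":0}
    - {"xyz":[0,0,0.0006],"turn":0}
    - {"xyz":[0,0,0.0006],"turn":0}

```text
time_s: 25.3
position: [0.4942, -0.0155, 0.2696]
orientation: [2.305, 2.134, 0.0]
wrist_force: [0.5, -0.3, 0.5]
finger_gap: 0.0117
```

```bash
python3 -c "
from h import *
ft(4);go(.4942,-.0159,.2692,85.5)"
```

```text
F,T [ 0.112  -0.4505 -0.2051  0.0047 -0.0764 -0.0058] sd [0.372 0.147 0.58  0.02  0.043 0.024]
xyz [-0.0004  0.      0.0003] turn 0.0015 | len 0.0 now [ 0.4942 -0.0155  0.2695] 85.59
```

Emit:
carry_out:
  plan:
    - {"xyz":[0,0,0.0002],"turn":0}
    - {"xyz":[0,0,0.0004],"turn":0}
    - {"xyz":[0,0,0.0004],"turn":0}
    - {"xyz":[0,0,0.0004],"turn":0}
    - {"xyz":[0,0,0.0004],"turn":0}

```text
time_s: 26.0
position: [0.4942, -0.0155, 0.2691]
orientation: [2.305, 2.134, 0.0]
wrist_force: [-1.1, 0.9, 0.1]
finger_gap: 0.0121
```

```bash
python3 -c "
from h import *
ft(4);go(.4942,-.0159,.2692,85.5)"
```

```text
F,T [-0.6417  0.4875  1.2426 -0.0595  0.0885  0.011 ] sd [0.643 0.317 0.68  0.032 0.015 0.015]
xyz [-0.0004 -0.     -0.0001] turn 0.0015 | len 0.0 now [ 0.4942 -0.0155  0.2691] 85.59
```

Light contact made. Releasing, then straight up.

Emit:
carry_out:
  plan:
    - {"xyz":[0,0,0],"turn":0}
    - {"xyz":[0,0,0],"turn":0}
    - {"xyz":[0,0,0],"turn":0}
    - {"xyz":[0,0,0],"turn":0}
    - {"xyz":[0,0,0],"turn":0}
  hand: 130

```text
time_s: 26.7
position: [0.4942, -0.0155, 0.269]
orientation: [-2.305, -2.134, 0.0]
wrist_force: [-0.4, -0.5, -0.5]
finger_gap: 0.0399
```

Emit:
carry_out:
  plan:
    - {"xyz":[0,0,0],"turn":0}
    - {"xyz":[0,0,0],"turn":0}
    - {"xyz":[0,0,-0.003],"turn":0}
    - {"xyz":[0,0,-0.008],"turn":0}
    - {"xyz":[0,0,-0.015],"turn":0}

```text
time_s: 27.2
position: [0.4942, -0.0155, 0.2845]
orientation: [-2.305, -2.134, 0.0]
wrist_force: [0.4, 0.2, -0.0]
finger_gap: 0.0426
```

Emit:
carry_out:
  plan:
    - {"xyz":[0,0,-0.02],"turn":0}
    - {"xyz":[0,0,-0.04],"turn":0}
    - {"xyz":[0,0,-0.07],"turn":0}
    - {"xyz":[-0.02,0,-0.1],"turn":0}
    - {"xyz":[-0.06,0,-0.1],"turn":0}

```text
time_s: 27.7
position: [0.4909, -0.0729, 0.3892]
orientation: [2.295, 2.137, 0.008]
wrist_force: [2.0, -0.1, -0.3]
finger_gap: 0.0429
```

Emit:
carry_out:
  plan:
    - {"xyz":[-0.02,0,0],"turn":0}
    - {"xyz":[-0.03,0,0],"turn":0}
    - {"xyz":[-0.03,0,0],"turn":0}
    - {"xyz":[-0.03,0,0],"turn":0}
    - {"xyz":[-0.03,0,0],"turn":0}

```text
time_s: 28.2
position: [0.4875, -0.1038, 0.3841]
orientation: [-2.303, -2.136, -0.0]
wrist_force: [-0.7, 0.1, -0.6]
finger_gap: 0.0427
```

```bash
python3 - <<'E'
from tilt import *
import pickle
o=manip.get_obs(); w=save('wrist','pics/w10.png'); s=save('scene','pics/c10.png'); t=save('side','pics/s10.png'); pickle.dump((o,w,s,t),open('w10.pkl','wb'))
a=cv2.resize(s['pixels'][160:230,240:340,::-1],(400,280),interpolation=cv2.INTER_CUBIC)
b=cv2.resize(t['pixels'][175:275,265:408,::-1],(400,280),interpolation=cv2.INTER_CUBIC)
c=cv2.resize(w['pixels'][0:160,200:600,::-1],(800,320),interpolation=cv2.INTER_CUBIC)
cv2.imwrite('pics/c10c.png',np.vstack([np.hstack([a,b]),c])); print(o['position'])
E
```

```text
[ 0.48747196 -0.10375731  0.38407321]
```

View pics/c10c.png

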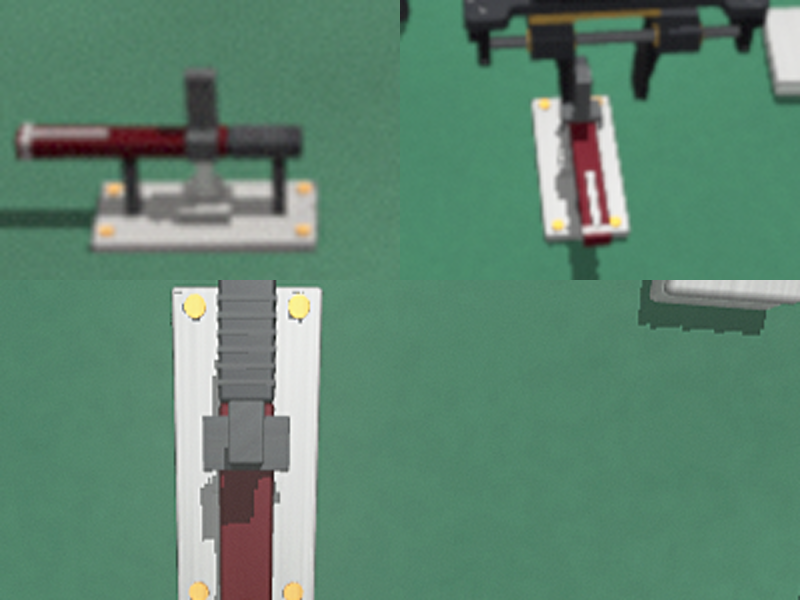

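The saddle sits astride the barrel over the edge and the barrel looks level. A numeric check, then hand in.

```bash
python3 - <<'E'
from tilt import *
import pickle
o,w,s,t=pickle.load(open('w10.pkl','rb'))
a=np.radians(85.5); d=np.array([np.cos(a),np.sin(a)]); n=np.array([d[1],-d[0]]); E=np.array([.4943,-.0148])
for nm,uv,z in (('plate',[(203,417),(289,417),(289,470),(203,470)],.079),('tab top',[(230,402),(264,402),(264,464),(229,463)],.122)):
    q=onplane(w,(np.array(uv,float)-[0,280])/2+[200,0],z,o).mean(0)[:2]-E; print(nm,'along mm',(q@d*1000).round(1),'across',(q@n*1000).round(1))
# tilt from left/right ends top silhouette away from the saddle
p=s['pixels'].astype(int); tilt({**s,'pixels':np.where((np.arange(640)[None,:,None]>283)&(np.arange(640)[None,:,None]<297),np.array([60,120,90]),p)})
print('t',manip.get_obs()['time_s'])
E
```

```text
plate along mm -0.3 across 0.2
tab top along mm -0.4 across 0.4
tilt deg -1.47 top z at edge 0.0719 extent -0.125 0.06
t 28.35
```

```bash
python3 -c "
from h import *
print(manip.close_job())"
```

```text
the job is handed in; nothing more can be done
None
```

The barrel is balanced level on the edge with the saddle astride it, and I handed the job in with the clock at 28.4 s; no verdict is reported.

- **Balance point:** I lifted the barrel off the rack and estimated its balance point from the wrist force and torque. It came out about 28–30 mm from mid-length towards the grip end. I laid that point over the edge and it stayed level on the first release.
- **Saddle:** I picked it up, lowered it until I felt light contact, released it and backed away.
- **Last checks:** The saddle is within about 0.5 mm of the edge along and across the stand. The barrel's tilt in the scene picture reads −1.5° with the saddle on and −1.1° without it. A tipped barrel would show about 6°, so I take it as level.
- **Disagreement:** The barrel's top over the edge reads 72 mm instead of 74 mm, which is within the 2 mm camera calibration. No other check failed or disagreed.

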